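Change over a dowel feeder's seesaw gate and run the waiting dowels

ROBOT

A 6-joint arm with a two-finger parallel gripper is mounted at the origin on the work surface. World frame = base frame: x ahead of the robot, y to its left, z up, the work surface at z = 0. Lengths are in m, angles in rad, forces in N, time in s.
With the tool pointing down it reaches from about 0.325 to 0.775 m from the base axis. Payload 9.3 kg.
Tool frame: the origin (TCP) lies on the centre line of the jaws, within the pads' length; the fingertips stand 19 mm ahead of it and the grasp point (between the pads) is the TCP; z points along the fingers, y is the direction in which the jaws open and shut (so a half turn about z gives the same grasp; the last joint's range is limited). The gripper opens to 85 mm and grips with 20 to 120 N. Pads are 22 mm wide; open, the fingers measure 114 mm over their backs; the gripper's body (76 mm by 85 mm) begins 54 mm behind the grasp point. The pads swing forward as they close: fully open they stand 13 mm farther back than shut.
Start: joints at [1.014, 0.259, 0.021, 1.334, 0, 1.418], TCP at [0.216, 0.506, 0.25] pointing down, gripper open.
Joint ranges: [-3.04, 3.04], [-0.91, 1.82], [-1.04, 1.36], [-1.92, 1.95], [-1.52, 1.45], [-3.14, 3.14]. Speed limits (rad/s): [2.22, 2.22, 2.79, 3.14, 3.14, 3.14].

INTERFACE

Orientations are given as a unit quaternion [x, y, z, w].
In Python, from station import sense, camera, finish_job, look_for, pinpoint gives the robot as it stands. The module is installed in compiled form; this text tells all that it offers.
- The arm moves only by the tool servo_tool, never from a script. Its argument "moves" is a list of rows, each an object of numbers: "tx", "ty", "tz": the shift along the tool's x, y, z in m; "wx", "wy", "wz": the turn, a rotation vector about the tool's x, y, z in rad; "hand": the finger opening in m, from 0 to 0.0854. In form: [{"tx": .., "ty": .., "tz": .., "wx": .., "wy": .., "wz": .., "hand": ..}, ...]. A call has 1 to 10 rows; each row shifts and turns the pose as measured when the row begins, along the tool's axes as they then stand; what a row does not reach is not made up. A row lasts 1/10 s, in which the tool goes at most 50 mm and 8.59 degrees, less where a joint would pass 70% of its speed; a pose out of reach is approached as far as the arm can. A call is refused whole if a number of a shift passes 0.05 or a number of a turn 0.15, either way. A call with a gripper value outside its range is refused whole. The fingers move at their own pace and stop on an object; "newtons" is the grip in N (left out, the last holds). Time passes only in rows, so rows that do not move let the fingers close. It gives the time, the measured TCP pose, the force and the opening at its end, in the units of the state.
- sense(): the state, without advancing time (a new reading comes with each control period).
- camera(name): name is "side" or "top" or "wrist"; returns a dict with "color" (420x560x3 uint8, red, green, blue), "range_z" (420x560 float32, m along the optical axis (not along the pixel's ray), 0 where there is no reading), "camera_matrix" (3x3 intrinsics, pixels), "k1" (the pictures are not rectified: a ray, as slopes to the right and down, at radius r is drawn at 1 + k1 r^2 times it, then the intrinsics apply), "world_from_camera" (4x4, takes a point from camera to world coordinates). Camera axes: x right, y up, looking along -z (the intrinsics and any distortion apply to the point x, -y, -z); pixel columns grow to the right and rows downward; lengths in m; the calibration is good to about 2 mm. A picture is of the moment at which its call begins.
- finish_job(): hands the job in, once; it reports no verdict.
Trained networks look in the newest picture that a camera, given by its name, has taken for a name from the list of things; names that differ only in an ending like _2 or _b are one class to them, and where a whole thing is asked for, a point or a joint stands for the part that bears it (a point fixed in the world has none). Each returns a list of dicts, best first, with "score" (0 to 1); they miss things now and then, are a little off and sometimes report something else, mostly with a low value. They report only what shows in the picture. A call takes as long as a camera call. They do not tell look-alikes from the thing itself.
- look_for(name, camera): "bbox" ([left, top, width, height] in pixels, round what is visible of it).
- pinpoint(name, camera): "at" ([column, row] in pixels: a listed point, or the origin of a listed thing).
The state is a dict: "t": time; "joint_positions": joint angles; "qd": joint speeds; "tau": joint torques, N m; "position": TCP position; "tool_rot": TCP orientation; "wrist_force": force on the tool from outside, world axes, zero at the start; "moment": the same for the moment, N m; "finger_gap": finger opening in m.
Only numpy, scipy, OpenCV 4.12 (cv2) and the standard library are available. Lean on these libraries where they do the work, as an engineer would, in place of code of your own. Each camera call takes 0.05 s, during which the arm holds its last target.

TASK

Four wooden dowels wait in the top lane of the dowel feeder, and this lot belongs in the other box than the one the seesaw gate feeds now. Rock the gate right over against its other stop by pressing down the raised end of its yellow bar, then press the blue release pad fully down and keep it down until all four dowels have rolled down the other chute into that box, and let the pad come up again. Do not touch the dowels, let them roll by themselves, and leave the things lying about on the bench where they are.

Things in the scene. Friction and masses are not known exactly. Their poses are not given: they have to be found in the camera images.
- feeder: bench-top gravity feeder for dowels, plywood and metal, fixed to the bench. Origin on the bench top under the middle of the gate's pivot; z up, y along the lanes (to the left box), x across them, away from the robot at yaw 0 (yaw up to 0.22 either way). Plywood sides of the lanes at x = -49 and +49 mm; the bar and the release pad stand outside the near (-x) side, free from above; legs and bearings there reach x = -91 mm
- gate (a joint): tilt of the seesaw gate, rad: +0.30 is its stop with the left (+y) end down, dowels run into the left box; -0.30 its stop with the right end down, dowels turn back into the right box. Starts at either stop. Steel plate 82 x 180 mm, pivot along x, 172 mm above the bench. A tumbler weight makes it top-heavy: once past level it falls over and stays; it takes about 1 to 2 N on a pad
- pad_left (a point): centre of the top of the left black press pad (29 mm across) on the yellow bar (28 x 194 mm, 8 mm thick) that tilts with the gate, beside the near plywood side, at x = -112, y = about +82 mm in the feeder's frame. The pad's top is 208 mm above the bench when raised, 159 mm when down
- pad_right (a point): the same for the right press pad, on the other end of the yellow bar (y = about -82 mm in the feeder's frame)
- release (a joint): travel of the release in m: 0 is up (stop blade 12 mm proud of the feed floor, holding the dowels back), 0.016 is fully down (blade 4 mm under the floor). A spring pushes it up: it takes about 3 N to start and 5 N at the bottom
- release_pad (a point): centre of the top of the round blue release pad (34 mm across), 190 mm above the bench when up, at x = -105, y = -170 mm in the feeder's frame; it moves straight down 16 mm
- dowel1: loose smooth beech dowel, a plain round rod 18 mm in diameter and 80 mm long, 14 g; origin at its centre, x along the rod. At the start dowels 1 to 4 lie side by side across the upper feed lane, number 1 against the stop blade
- dowel2: loose smooth beech dowel, a plain round rod 18 mm in diameter and 80 mm long, 14 g; as dowel 1, second in the queue
- dowel3: loose smooth beech dowel, a plain round rod 18 mm in diameter and 80 mm long, 14 g; third in the queue
- dowel4: loose smooth beech dowel, a plain round rod 18 mm in diameter and 80 mm long, 14 g; last in the queue
- feed_lip (a point): middle of the lower end of the upper feed lane (85 mm wide inside, plywood cheeks 14 mm high): its floor comes down from y = -215 mm, z = 229 mm to this point at y = -86 mm, z = 210 mm in the feeder's frame. The stop blade crosses it at y = -112 mm
- box_left: green open box at the end of the left chute, fixed in the feeder, 120 mm (x) by 130 mm (y) by 65 mm high, walls and floor 5 mm; origin at the centre of its underside, 12 mm above the bench, at y = +250 mm in the feeder's frame
- box_right: orange open box, the same, at the end of the right chute, at y = -330 mm in the feeder's frame
- stain_tin: loose tin of wood stain, 72 mm across and 100 mm high, origin at the centre of its underside; to be left alone
- brush: loose paint brush lying on the bench, 200 x 42 x 20 mm, origin under its middle, x along it; to be left alone
- hammer: loose hammer lying on the bench, 260 mm long, 88 mm over the head, 26 mm high, origin under its middle, x along the handle; to be left alone
Not all that is in view belongs to the job. What is shaped like the dowel2 but black, green or turquoise is not meant.

How it is judged:
On the way, in this order (a step that is already met when the one before it is completed fails the run):
1. the gate is rocked over to its other stop, with all four dowels still waiting behind the stop (distance of pad_left from where it was at the start of the episode above 0.025 m and (value of joint gate above 0.27 rad or value of joint gate below -0.27 rad) and value of joint release below 0.003 m and y of each of dowel1, dowel2, dowel3, dowel4 in the frame of feeder below -0.112 m), for 0.2 s.
2. the release pad is pressed fully down (value of joint release above 0.013 m), for 0.2 s.
At the end, for the whole second after the job is handed in: the gate lies at the stop opposite to the one it started at (beyond 0.27 rad of 0.30), all four dowels lie at rest inside the box at the end of the chute it now feeds (centres within the box's walls and not above its rim), and the release is up again (within 3 mm) (((value of joint gate above 0.27 rad and distance of pad_left from where it was at the start of the episode above 0.025 m and value of joint release below 0.003 m and (x of dowel1 in the frame of box_left between -0.056 and 0.056 m and y of dowel1 in the frame of box_left between -0.062 and 0.062 m and z of dowel1 in the frame of box_left between 0 and 0.068 m and linear speed of dowel1 below 0.03 m/s) and (x of dowel2 in the frame of box_left between -0.056 and 0.056 m and y of dowel2 in the frame of box_left between -0.062 and 0.062 m and z of dowel2 in the frame of box_left between 0 and 0.068 m and linear speed of dowel2 below 0.03 m/s) and (x of dowel3 in the frame of box_left between -0.056 and 0.056 m and y of dowel3 in the frame of box_left between -0.062 and 0.062 m and z of dowel3 in the frame of box_left between 0 and 0.068 m and linear speed of dowel3 below 0.03 m/s) and (x of dowel4 in the frame of box_left between -0.056 and 0.056 m and y of dowel4 in the frame of box_left between -0.062 and 0.062 m and z of dowel4 in the frame of box_left between 0 and 0.068 m and linear speed of dowel4 below 0.03 m/s)) or (value of joint gate below -0.27 rad and distance of pad_left from where it was at the start of the episode above 0.025 m and value of joint release below 0.003 m and (x of dowel1 in the frame of box_right between -0.056 and 0.056 m and y of dowel1 in the frame of box_right between -0.062 and 0.062 m and z of dowel1 in the frame of box_right between 0 and 0.068 m and linear speed of dowel1 below 0.03 m/s) and (x of dowel2 in the frame of box_right between -0.056 and 0.056 m and y of dowel2 in the frame of box_right between -0.062 and 0.062 m and z of dowel2 in the frame of box_right between 0 and 0.068 m and linear speed of dowel2 below 0.03 m/s) and (x of dowel3 in the frame of box_right between -0.056 and 0.056 m and y of dowel3 in the frame of box_right between -0.062 and 0.062 m and z of dowel3 in the frame of box_right between 0 and 0.068 m and linear speed of dowel3 below 0.03 m/s) and (x of dowel4 in the frame of box_right between -0.056 and 0.056 m and y of dowel4 in the frame of box_right between -0.062 and 0.062 m and z of dowel4 in the frame of box_right between 0 and 0.068 m and linear speed of dowel4 below 0.03 m/s)))); the robot touches nothing.
It fails at once if a dowel is touched, pinched or carried by the robot (contact force between any of the fingers, the arm and dowel1 above 0.3 N or contact force between any of the fingers, the arm and dowel2 above 0.3 N or contact force between any of the fingers, the arm and dowel3 above 0.3 N or contact force between any of the fingers, the arm and dowel4 above 0.3 N).
It fails at once if a dowel is lifted above the feed lane (height (world z) of any of dowel1, dowel2, dowel3, dowel4 above 0.27 m).
It fails at once if a thing lying about on the bench is moved by more than 15 mm (distance of any of stain_tin, brush, hammer from where it was at the start of the episode above 0.015 m).
It also fails if it takes over 38 s, if anything falls off the work surface, if the arm or the gripper's body presses on something with over 40 N, if the wrist force passes 120 N, or if a joint passes its speed limit or range.

## Working session

There is one attempt and no reset: what is moved stays moved. The work goes in short steps, Python scripts to look and compute and a tool call to move; the robot and the scene stay as the last step left them, time stands still between calls to the robot, and variables do not carry over. Pictures are saved under pics/ and viewed, and the job is handed in when it is done.

Besides the shell and the picture viewer there is one more tool, called in YAML: its name, and indented under it one key for each argument. servo_tool: Moves the arm, as the interface text tells. Its arguments: {"type":"object","properties":{"moves":{"type":"array"},"newtons":{"type":"number"}},"required":["moves"]}

```bash
mkdir -p pics; cat > h.py <<'E'
import numpy as np, cv2
from station import *
def snap(n,f):
    c=camera(n); cv2.imwrite('pics/'+f+'.png',c['color'][:,:,::-1]); return c
def p3(c,u,v,z=None,rng=None):
    K=c['camera_matrix']; d=np.array([(u-K[0,2])/K[0,0],(v-K[1,2])/K[1,1]])
    x=d.copy()
    for _ in range(20): x=d/(1+c['k1']*(x@x))
    r=np.array([x[0],-x[1],-1.]); T=c['world_from_camera']
    if z is None:
        if rng is None:
            a=c['range_z'][int(v)-1:int(v)+2,int(u)-1:int(u)+2]; rng=np.median(a[a>0])
        return T[:3,:3]@(r*rng)+T[:3,3]
    w=T[:3,:3]@r; return T[:3,3]+w*(z-T[2,3])/w[2]
E
python3 - <<'E'
from h import *
s=sense();print(s['t'],s['position'],s['tool_rot'],s['finger_gap'])
for n in ['top','side']:
    c=snap(n,n+'0'); print(n,c['world_from_camera'].round(3).tolist())
    for o in ['pad_left','pad_right','release_pad','feed_lip','feeder','box_left','box_right']:
        r=pinpoint(o,n)
        for q in r[:2]:
            try:print(o,q,p3(c,*q['at']).round(3))
            except Exception as e:print(o,q,e)
E
```

```text
0.0 [0.21596284 0.50553473 0.249664  ] [ 2.00544780e-01  9.79684301e-01 -6.38524481e-04 -2.32769485e-04] 0.08544765469777764
top [[0.024, 0.981, -0.191, 0.374], [-1.0, 0.021, -0.017, 0.028], [-0.012, 0.191, 0.981, 1.213], [0.0, 0.0, 0.0, 1.0]]
pad_left {'at': [192.7, 219.4], 'score': 0.93} [0.554 0.194 0.207]
pad_right {'at': [273.5, 232.9], 'score': 0.69} [0.538 0.041 0.16 ]
feed_lip {'at': [287.7, 174.3], 'score': 0.89} [0.645 0.016 0.21 ]
feeder {'at': [246.2, 192.3], 'score': 0.88} [0.605 0.094 0.223]
feeder {'at': [280.1, 174.3], 'score': 0.58} [0.659 0.031 0.157]
box_left {'at': [138.7, 175.7], 'score': 0.76} [0.686 0.354 0.017]
box_right {'at': [390.5, 212.9], 'score': 0.62} [ 0.613 -0.219  0.014]
side [[0.928, 0.19, -0.32, 0.15], [-0.372, 0.442, -0.817, -1.026], [-0.014, 0.877, 0.48, 0.787], [0.0, 0.0, 0.0, 1.0]]
pad_right {'at': [266.3, 211.6], 'score': 0.93} [0.533 0.036 0.157]
pad_right {'at': [314.7, 184.9], 'score': 0.71} [ 0.636 -0.013  0.231]
release_pad {'at': [277.6, 217.8], 'score': 0.87} [ 0.527 -0.053  0.189]
feed_lip {'at': [311.8, 188.4], 'score': 0.75} [ 0.618 -0.035  0.236]
feeder {'at': [299.3, 244.0], 'score': 0.94} [ 0.563 -0.092  0.134]
box_left {'at': [265.0, 211.6], 'score': 0.61} [0.53  0.038 0.157]
```

View pics/top0.png

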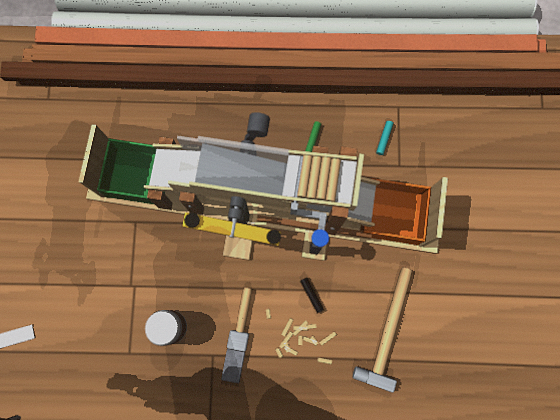

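View pics/side0.png

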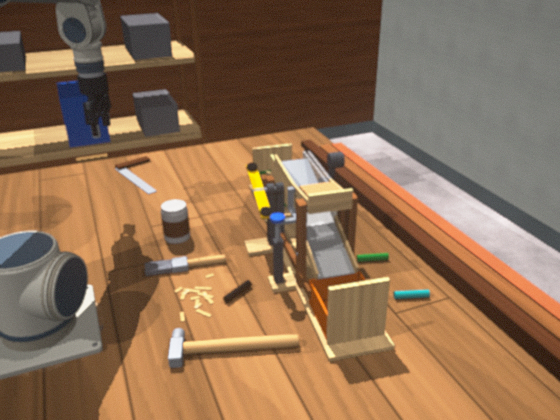

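```bash
python3 - <<'E'
from h import *
from scipy.spatial.transform import Rotation as R
print(R.from_quat(sense()['tool_rot']).as_matrix().round(3))
c=camera('top'); I=c['color'].astype(int)
m=(I[:,:,2]>150)&(I[:,:,0]<90)&(I[:,:,1]<140)
v,u=np.nonzero(m);k=(abs(u-320)<20)&(abs(v-238)<20);v,u=v[k],u[k]
P=np.array([p3(c,a,b) for a,b in zip(u,v)]);top=P[:,2]>.18
print('blue',u.mean(),v.mean(),len(u),P[top].mean(0).round(4),P[top].min(0),P[top].max(0), p3(c,u.mean(),v.mean(),z=.19))
for nm,uv in dict(padL=(193,219),padR=(273.5,235)).items():
    u0,v0=map(int,uv)
    Q=[p3(c,a,b) for a in range(u0-12,u0+13) for b in range(v0-12,v0+13) if I[b,a].max()<70]
    Q=np.array(Q); Q=Q[Q[:,2]>.145]; print(nm,len(Q),Q.mean(0).round(4),Q.min(0).round(3),Q.max(0).round(3))
# height map around feeder
for v in range(180,262,5):
    print(v,[ (round(float(p3(c,u,v)[2]),2)) for u in range(180,345,8)])
print([p3(c,u,v).round(3).tolist() for u,v in [(238,200),(238,208),(238,215),(322,225),(322,212),(296,206)]])
E
```

```text
[[-0.92   0.393  0.   ]
 [ 0.393  0.92   0.   ]
 [ 0.     0.    -1.   ]]
blue 319.72 237.5511111111111 225 [ 0.5266 -0.0473  0.1891] [ 0.51089431 -0.06335584  0.18685434] [ 0.54178296 -0.0327044   0.1908817 ] [ 0.52675238 -0.04739555  0.19      ]
padL 163 [0.5525 0.1962 0.2068] [0.539 0.184 0.197] [0.566 0.209 0.21 ]
padR 150 [0.5315 0.0415 0.1578] [0.517 0.028 0.15 ] [0.545 0.058 0.163]
180 [0.13, 0.14, 0.21, 0.2, 0.2, 0.19, 0.19, 0.18, 0.18, 0.17, 0.17, 0.16, 0.16, 0.21, 0.21, 0.23, 0.23, 0.23, 0.24, 0.24, 0.23]
185 [0.2, 0.2, 0.22, 0.22, 0.22, 0.19, 0.19, 0.18, 0.18, 0.17, 0.17, 0.16, 0.16, 0.21, 0.21, 0.23, 0.23, 0.23, 0.24, 0.24, 0.23]
190 [0.15, 0.16, 0.18, 0.19, 0.21, 0.22, 0.22, 0.22, 0.22, 0.17, 0.17, 0.16, 0.16, 0.21, 0.21, 0.23, 0.23, 0.23, 0.24, 0.24, 0.23]
195 [0.15, 0.15, 0.13, 0.15, 0.16, 0.17, 0.18, 0.19, 0.21, 0.22, 0.22, 0.22, 0.22, 0.21, 0.21, 0.23, 0.23, 0.23, 0.23, 0.24, 0.23]
200 [0.14, 0.15, 0.12, 0.01, 0.01, 0.01, 0.01, 0.19, 0.18, 0.17, 0.18, 0.19, 0.21, 0.22, 0.23, 0.23, 0.23, 0.23, 0.23, 0.24, 0.23]
205 [0.01, 0.11, 0.11, 0.01, 0.01, 0.01, 0.01, 0.19, 0.16,
[... 921 characters left out ...]
6, 0.16, 0.0, 0.0, -0.0, 0.01, 0.19, 0.19, -0.0, -0.0]
245 [-0.0, -0.0, 0.0, -0.0, -0.0, 0.0, 0.01, 0.01, 0.01, -0.0, -0.0, -0.0, 0.15, -0.0, 0.0, -0.0, 0.01, 0.19, 0.19, -0.0, -0.0]
250 [-0.0, 0.0, 0.0, -0.0, 0.0, -0.0, 0.01, 0.01, 0.01, -0.0, -0.0, -0.0, -0.0, -0.0, -0.0, 0.0, 0.01, 0.08, 0.01, -0.0, -0.0]
255 [0.0, -0.0, -0.0, 0.0, -0.0, -0.0, 0.01, 0.01, 0.01, 0.0, 0.0, 0.0, -0.0, -0.0, 0.0, -0.0, 0.01, 0.01, 0.01, -0.0, -0.0]
260 [-0.0, -0.0, -0.0, -0.0, 0.0, -0.0, -0.0, 0.0, 0.0, 0.0, -0.0, -0.0, -0.0, -0.0, -0.0, -0.0, -0.0, -0.0, -0.0, -0.0, -0.0]
[[0.598, 0.112, 0.185], [0.584, 0.112, 0.174], [0.569, 0.111, 0.183], [0.554, -0.053, 0.175], [0.587, -0.055, 0.137], [0.58, -0.0, 0.224]]
```

```bash
python3 - <<'E'
from h import *
I=cv2.imread('pics/top0.png')
cv2.imwrite('pics/crop.png',cv2.resize(I[130:270,170:350],None,fx=4.4,fy=4.2,interpolation=cv2.INTER_CUBIC))
E
```

```text
(no output)
```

View pics/crop.png

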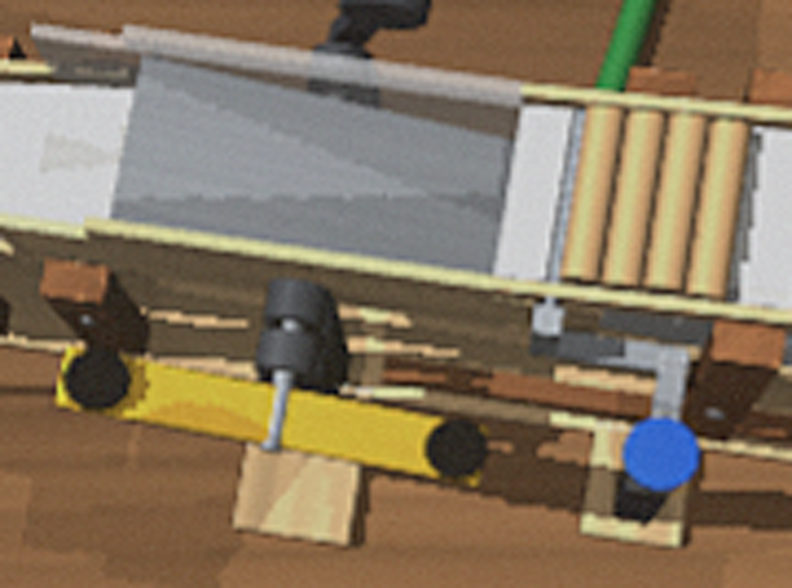

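servo_tool:
  moves:
    - {"wz": -0.136, "hand": 0, "tx": -0.02}
    - {"wz": -0.136, "hand": 0, "tx": -0.02}
    - {"tx": -0.035, "ty": -0.027, "hand": 0}
    - {"tx": -0.035, "ty": -0.027, "hand": 0}
    - {"tx": -0.035, "ty": -0.027, "hand": 0}
    - {"tx": -0.035, "ty": -0.027, "hand": 0}
    - {"tx": -0.035, "ty": -0.027, "hand": 0}
    - {"tx": -0.035, "ty": -0.027, "hand": 0}
  newtons: 20

```text
$.moves[0]: bad value
```

```bash
cat > go.py <<'E'
import sys
from h import *
from scipy.spatial.transform import Rotation as R
s=sense(); M=R.from_quat(s['tool_rot']).as_matrix()
print(round(s['t'],2),s['position'].round(4) if hasattr(s['position'],'round') else s['position'],s['finger_gap'],'F',np.round(s['wrist_force'],2)); print(M.round(3).tolist())
if len(sys.argv)>1: print('tool delta',(M.T@(np.array(list(map(float,sys.argv[1:4])))-s['position'])).round(4))
E
python3 go.py 0.5515 0.197 0.25
```

```text
0.85 [0.2161 0.5058 0.2503] 0.08546175876646499 F [-0.31  0.5  -0.29]
[[-0.92, 0.393, 0.0], [0.393, 0.92, 0.0], [-0.0, 0.0, -1.0]]
tool delta [-4.297e-01 -1.522e-01  3.000e-04]
```

servo_tool:
  moves:
    - {"tx": -0.02, "ty": 0.0, "tz": 0.0, "wx": 0.0, "wy": 0.0, "wz": -0.136, "hand": 0.0}
    - {"tx": -0.02, "ty": 0.0, "tz": 0.0, "wx": 0.0, "wy": 0.0, "wz": -0.136, "hand": 0.0}
    - {"tx": -0.035, "ty": -0.027, "tz": 0.0, "wx": 0.0, "wy": 0.0, "wz": 0.0, "hand": 0.0}
    - {"tx": -0.035, "ty": -0.027, "tz": 0.0, "wx": 0.0, "wy": 0.0, "wz": 0.0, "hand": 0.0}
    - {"tx": -0.035, "ty": -0.027, "tz": 0.0, "wx": 0.0, "wy": 0.0, "wz": 0.0, "hand": 0.0}
    - {"tx": -0.035, "ty": -0.027, "tz": 0.0, "wx": 0.0, "wy": 0.0, "wz": 0.0, "hand": 0.0}
    - {"tx": -0.035, "ty": -0.027, "tz": 0.0, "wx": 0.0, "wy": 0.0, "wz": 0.0, "hand": 0.0}
    - {"tx": -0.035, "ty": -0.027, "tz": 0.0, "wx": 0.0, "wy": 0.0, "wz": 0.0, "hand": 0.0}
  newtons: 20

```text
t: 1.65
position: [0.4472, 0.3036, 0.2502]
tool_rot: [0.055, 0.998, 0.001, 0.0]
wrist_force: [0.9, 0.6, -0.2]
finger_gap: -0.0
```

```bash
python3 go.py 0.5515 0.197 0.25
```

```text
1.65 [0.4472 0.3036 0.2502] -6.991626186966357e-06 F [ 0.86  0.58 -0.18]
[[-0.994, 0.11, 0.001], [0.11, 0.994, 0.002], [-0.0, 0.002, -1.0]]
tool delta [-1.154e-01 -9.440e-02  1.000e-04]
```

servo_tool:
  moves:
    - {"tx": -0.03, "ty": -0.025, "tz": 0.0, "wx": 0.0, "wy": 0.0, "wz": -0.02, "hand": 0.0}
    - {"tx": -0.03, "ty": -0.025, "tz": 0.0, "wx": 0.0, "wy": 0.0, "wz": 0.0, "hand": 0.0}
    - {"tx": -0.03, "ty": -0.025, "tz": 0.0, "wx": 0.0, "wy": 0.0, "wz": 0.0, "hand": 0.0}
    - {"tx": -0.02, "ty": -0.015, "tz": 0.0, "wx": 0.0, "wy": 0.0, "wz": 0.0, "hand": 0.0}
    - {"tx": 0.0, "ty": 0.0, "tz": 0.0, "wx": 0.0, "wy": 0.0, "wz": 0.0, "hand": 0.0}

```text
t: 2.15
position: [0.5554, 0.1941, 0.2495]
tool_rot: [0.048, 0.999, 0.001, 0.001]
wrist_force: [-0.4, 0.1, -0.3]
finger_gap: -0.0002
```

```bash
python3 go.py 0.5515 0.197 0.235
```

```text
2.15 [0.5554 0.1941 0.2495] -0.0001865164736908684 F [-0.38  0.11 -0.27]
[[-0.995, 0.096, 0.001], [0.096, 0.995, 0.001], [-0.001, 0.001, -1.0]]
tool delta [0.0042 0.0025 0.0145]
```

servo_tool:
  moves:
    - {"tx": 0.0042, "ty": 0.0025, "tz": 0.01, "wx": 0.0, "wy": 0.0, "wz": -0.02, "hand": 0.0}
    - {"tx": 0.0, "ty": 0.0, "tz": 0.01, "wx": 0.0, "wy": 0.0, "wz": 0.0, "hand": 0.0}
    - {"tx": 0.0, "ty": 0.0, "tz": 0.01, "wx": 0.0, "wy": 0.0, "wz": 0.0, "hand": 0.0}
    - {"tx": 0.0, "ty": 0.0, "tz": 0.01, "wx": 0.0, "wy": 0.0, "wz": 0.0, "hand": 0.0}
    - {"tx": 0.0, "ty": 0.0, "tz": 0.01, "wx": 0.0, "wy": 0.0, "wz": 0.0, "hand": 0.0}
    - {"tx": 0.0, "ty": 0.0, "tz": 0.01, "wx": 0.0, "wy": 0.0, "wz": 0.0, "hand": 0.0}

```text
t: 2.75
position: [0.5487, 0.2001, 0.1853]
tool_rot: [0.035, 0.999, 0.001, 0.001]
wrist_force: [0.4, -0.3, 0.0]
finger_gap: 0.0003
```

```bash
python3 go.py 0.5515 0.197 0.177; python3 - <<'E'
from h import *
snap('side','side1');c=snap('top','top1')
for o in ['pad_left','pad_right']:
    for n in ['top','side']:
        for q in pinpoint(o,n)[:1]: print(o,n,q)
E
```

```text
2.75 [0.5487 0.2001 0.1853] 0.00032013065944860815 F [ 0.36 -0.3   0.01]
[[-0.997, 0.071, 0.002], [0.071, 0.997, 0.002], [-0.002, 0.002, -1.0]]
tool delta [-0.003  -0.0029  0.0083]
pad_left top {'at': [192.2, 223.4], 'score': 0.78}
pad_left side {'at': [251.3, 180.4], 'score': 0.77}
pad_right top {'at': [272.3, 231.2], 'score': 0.85}
pad_right side {'at': [264.0, 190.9], 'score': 0.89}
```

View pics/side1.png

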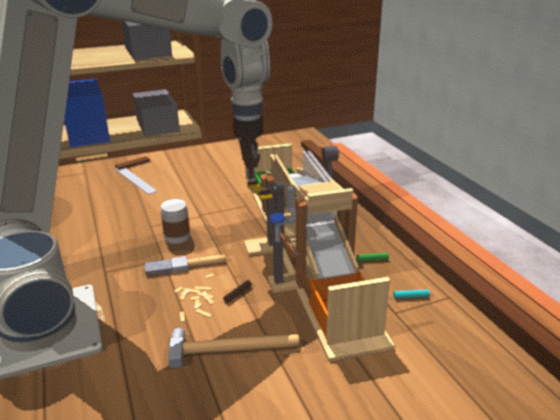

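servo_tool:
  moves:
    - {"tx": 0.0, "ty": 0.0, "tz": -0.03, "wx": 0.0, "wy": 0.0, "wz": 0.0, "hand": 0.0}
    - {"tx": 0.0, "ty": 0.0, "tz": -0.04, "wx": 0.0, "wy": 0.0, "wz": 0.0, "hand": 0.0}
    - {"tx": 0.01, "ty": -0.04, "tz": -0.01, "wx": 0.0, "wy": 0.0, "wz": 0.06, "hand": 0.0}
    - {"tx": 0.01, "ty": -0.045, "tz": 0.0, "wx": 0.0, "wy": 0.0, "wz": 0.0, "hand": 0.0}
    - {"tx": 0.01, "ty": -0.045, "tz": 0.0, "wx": 0.0, "wy": 0.0, "wz": 0.0, "hand": 0.0}
    - {"tx": 0.0, "ty": -0.045, "tz": 0.0, "wx": 0.0, "wy": 0.0, "wz": 0.0, "hand": 0.0}
    - {"tx": 0.0, "ty": -0.03, "tz": 0.0, "wx": 0.0, "wy": 0.0, "wz": 0.0, "hand": 0.0}

```text
t: 3.75
position: [0.495, -0.0036, 0.2727]
tool_rot: [0.064, 0.998, 0.001, 0.005]
wrist_force: [0.7, -0.0, 0.1]
finger_gap: -0.0002
```

```bash
python3 go.py 0.522 -0.047 0.215; python3 - <<'E'
from h import *
snap('side','side2');c=snap('top','top2')
for o in ['pad_left','pad_right']:
    for q in pinpoint(o,'top')[:1]: print(o,q,p3(c,*q['at']))
E
```

```text
3.75 [ 0.495  -0.0036  0.2727] -0.00016325976606550667 F [ 0.72 -0.03  0.11]
[[-0.992, 0.127, 0.011], [0.127, 0.992, 0.002], [-0.011, 0.003, -1.0]]
tool delta [-0.0317 -0.0397  0.0579]
pad_left {'at': [194.2, 221.7], 'score': 0.58} [0.55756185 0.19907021 0.15930749]
pad_right {'at': [269.7, 230.4], 'score': 0.73} [0.45592384 0.03808256 0.70168777]
```

View pics/side2.png

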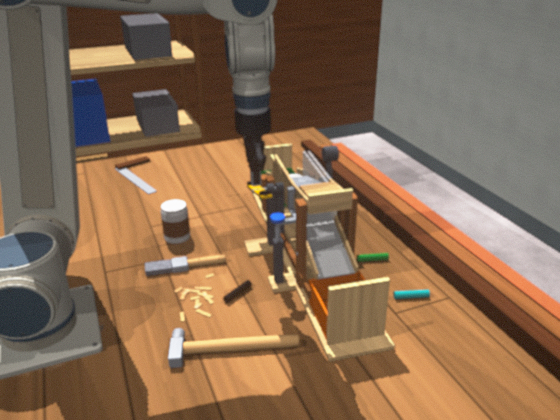

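View pics/top2.png

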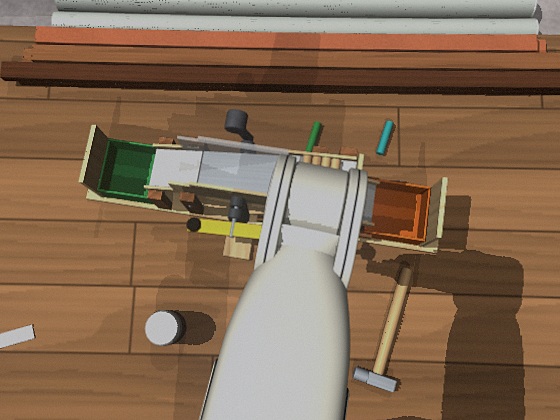

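servo_tool:
  moves:
    - {"tx": -0.016, "ty": -0.02, "tz": 0.0, "wx": 0.0, "wy": 0.0, "wz": 0.0, "hand": 0.0}
    - {"tx": -0.015, "ty": -0.02, "tz": 0.02, "wx": 0.0, "wy": 0.0, "wz": 0.0, "hand": 0.0}
    - {"tx": 0.0, "ty": 0.0, "tz": 0.015, "wx": 0.0, "wy": 0.0, "wz": 0.0, "hand": 0.0}
    - {"tx": 0.0, "ty": 0.0, "tz": 0.0, "wx": 0.0, "wy": 0.0, "wz": 0.0, "hand": 0.0}

```text
t: 4.35
position: [0.5242, -0.0427, 0.238]
tool_rot: [0.062, 0.998, 0.002, 0.007]
wrist_force: [-1.0, 0.5, -0.9]
finger_gap: 0.0003
```

```bash
python3 go.py 0.522 -0.047 0.209; python3 - <<'E'
from h import *
I=snap('side','side3')['color']
cv2.imwrite('pics/s3c.png',cv2.resize(I[130:290,220:380,::-1],None,fx=3.7,fy=3.7,interpolation=cv2.INTER_CUBIC))
E
```

```text
4.35 [ 0.5242 -0.0427  0.238 ] 0.00025669413451141516 F [-0.97  0.54 -0.92]
[[-0.992, 0.123, 0.014], [0.123, 0.992, 0.003], [-0.013, 0.004, -1.0]]
tool delta [ 0.0021 -0.0046  0.029 ]
```

View pics/s3c.png

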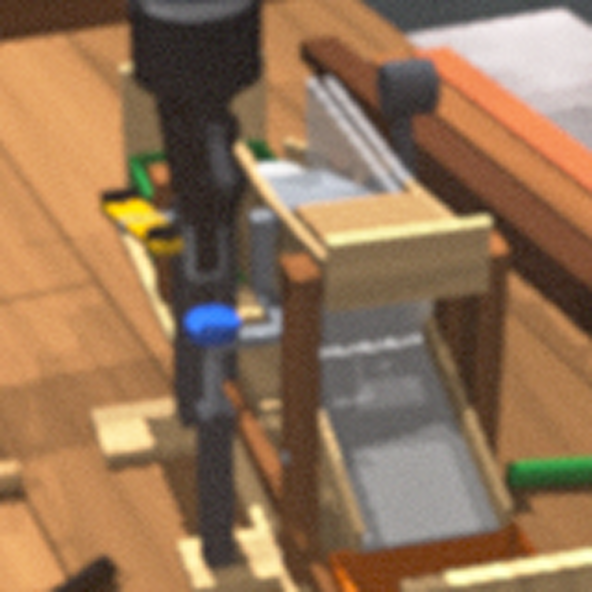

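servo_tool:
  moves:
    - {"tx": 0.002, "ty": -0.0045, "tz": 0.01, "wx": 0.0, "wy": 0.013, "wz": 0.0, "hand": 0.0}
    - {"tx": 0.0, "ty": 0.0, "tz": 0.01, "wx": 0.0, "wy": 0.0, "wz": 0.0, "hand": 0.0}
    - {"tx": 0.0, "ty": 0.0, "tz": 0.01, "wx": 0.0, "wy": 0.0, "wz": 0.0, "hand": 0.0}
    - {"tx": 0.0, "ty": 0.0, "tz": 0.01, "wx": 0.0, "wy": 0.0, "wz": 0.0, "hand": 0.0}

```text
t: 4.8
position: [0.5231, -0.0452, 0.1993]
tool_rot: [0.06, 0.998, 0.001, 0.003]
wrist_force: [-2.1, -2.1, 4.2]
finger_gap: -0.0001
```

```bash
python3 go.py 0.522 -0.047 0.193
```

```text
4.8 [ 0.5231 -0.0452  0.1993] -0.000142663862039556 F [-2.08 -2.08  4.21]
[[-0.993, 0.119, 0.006], [0.119, 0.993, 0.003], [-0.005, 0.003, -1.0]]
tool delta [ 0.001  -0.002   0.0063]
```

servo_tool:
  moves:
    - {"tx": 0.0, "ty": -0.001, "tz": 0.005, "wx": 0.0, "wy": 0.0, "wz": 0.0, "hand": 0.0}
    - {"tx": 0.0, "ty": 0.0, "tz": 0.003, "wx": 0.0, "wy": 0.0, "wz": 0.0, "hand": 0.0}
    - {"tx": 0.0, "ty": 0.0, "tz": 0.002, "wx": 0.0, "wy": 0.0, "wz": 0.0, "hand": 0.0}

```text
t: 5.1
position: [0.5231, -0.0456, 0.1928]
tool_rot: [0.059, 0.998, 0.001, 0.005]
wrist_force: [-9.4, 2.1, 24.6]
finger_gap: 0.0
```

```bash
python3 go.py 0.522 -0.047 0.193
```

```text
5.1 [ 0.5231 -0.0456  0.1928] 2.7048978806437362e-06 F [-9.38  2.14 24.58]
[[-0.993, 0.119, 0.011], [0.119, 0.993, 0.002], [-0.011, 0.003, -1.0]]
tool delta [ 0.0009 -0.0015 -0.0002]
```

servo_tool:
  moves:
    - {"tx": 0.0, "ty": 0.0, "tz": 0.0005, "wx": 0.0, "wy": 0.0, "wz": 0.0, "hand": 0.0}
    - {"tx": 0.0, "ty": 0.0, "tz": 0.0005, "wx": 0.0, "wy": 0.0, "wz": 0.0, "hand": 0.0}
    - {"tx": 0.0, "ty": 0.0, "tz": 0.0005, "wx": 0.0, "wy": 0.0, "wz": 0.0, "hand": 0.0}
    - {"tx": 0.0, "ty": 0.0, "tz": 0.0005, "wx": 0.0, "wy": 0.0, "wz": 0.0, "hand": 0.0}
    - {"tx": 0.0, "ty": 0.0, "tz": 0.0005, "wx": 0.0, "wy": 0.0, "wz": 0.0, "hand": 0.0}
    - {"tx": 0.0, "ty": 0.0, "tz": 0.0005, "wx": 0.0, "wy": 0.0, "wz": 0.0, "hand": 0.0}
    - {"tx": 0.0, "ty": 0.0, "tz": 0.0005, "wx": 0.0, "wy": 0.0, "wz": 0.0, "hand": 0.0}
    - {"tx": 0.0, "ty": 0.0, "tz": 0.0005, "wx": 0.0, "wy": 0.0, "wz": 0.0, "hand": 0.0}

```text
t: 5.9
position: [0.5229, -0.0456, 0.1931]
tool_rot: [0.059, 0.998, 0.001, 0.009]
wrist_force: [-2.6, 1.0, 7.9]
finger_gap: -0.0
```

```bash
python3 go.py 0.522 -0.047 0.193;  python3 - <<'E'
from h import *
snap('top','top4');snap('side','side4');snap('wrist','wrist4')
a=[cv2.imread(f'pics/{n}4.png') for n in ['top','side']]
cv2.imwrite('pics/all4.png',np.vstack([cv2.resize(a[0][110:270,70:470],(800,320)),cv2.resize(a[1][130:290,200:500],(500,267))[:, :].copy() if 0 else cv2.resize(a[1][140:260,200:500],(800,280))]))
E
```

```text
5.9 [ 0.5229 -0.0456  0.1931] -2.9415278175877246e-05 F [-2.57  1.03  7.93]
[[-0.993, 0.119, 0.019], [0.119, 0.993, 0.0], [-0.019, 0.003, -1.0]]
tool delta [ 0.0007 -0.0015  0.0001]
```

View pics/all4.png

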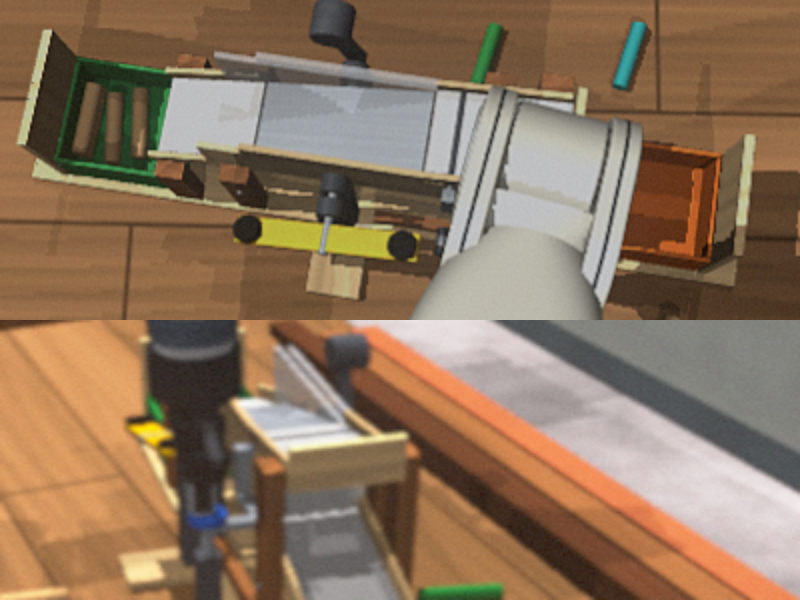

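View pics/wrist4.png

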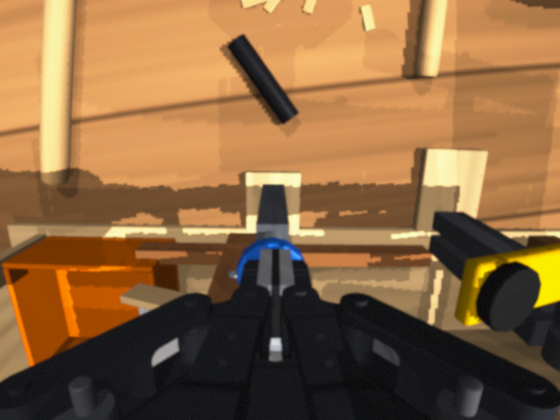

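servo_tool:
  moves:
    - {"tx": 0.0, "ty": 0.0, "tz": 0.0005, "wx": 0.0, "wy": 0.0, "wz": 0.0, "hand": 0.0}
    - {"tx": 0.0, "ty": 0.0, "tz": 0.0005, "wx": 0.0, "wy": 0.0, "wz": 0.0, "hand": 0.0}
    - {"tx": 0.0, "ty": 0.0, "tz": 0.0005, "wx": 0.0, "wy": 0.0, "wz": 0.0, "hand": 0.0}
    - {"tx": 0.0, "ty": 0.0, "tz": 0.0005, "wx": 0.0, "wy": 0.0, "wz": 0.0, "hand": 0.0}
    - {"tx": 0.0, "ty": 0.0, "tz": 0.0005, "wx": 0.0, "wy": 0.0, "wz": 0.0, "hand": 0.0}
    - {"tx": 0.0, "ty": 0.0, "tz": 0.0005, "wx": 0.0, "wy": 0.0, "wz": 0.0, "hand": 0.0}
    - {"tx": 0.0, "ty": 0.0, "tz": 0.0005, "wx": 0.0, "wy": 0.0, "wz": 0.0, "hand": 0.0}
    - {"tx": 0.0, "ty": 0.0, "tz": 0.0005, "wx": 0.0, "wy": 0.0, "wz": 0.0, "hand": 0.0}

```text
t: 6.85
position: [0.5227, -0.0455, 0.1931]
tool_rot: [0.06, 0.998, 0.0, 0.013]
wrist_force: [-1.7, 1.2, 7.0]
finger_gap: -0.0001
```

```bash
python3 go.py 0.522 -0.047 0.193;  python3 - <<'E'
from h import *
I=snap('top','top5')['color'][:,:,::-1]
cv2.imwrite('pics/c5.png',np.vstack([cv2.resize(I[110:270,70:470],(800,320)),cv2.resize(I[115:215,75:275],(560,280)).repeat(1,0) if 0 else cv2.resize(I[120:210,75:335],(800,277),interpolation=cv2.INTER_CUBIC)]))
E
```

```text
6.85 [ 0.5227 -0.0455  0.1931] -0.00010010787477235016 F [-1.69  1.17  7.05]
[[-0.993, 0.119, 0.026], [0.119, 0.993, -0.001], [-0.026, 0.002, -1.0]]
tool delta [ 0.0005 -0.0015  0.0001]
```

View pics/c5.png

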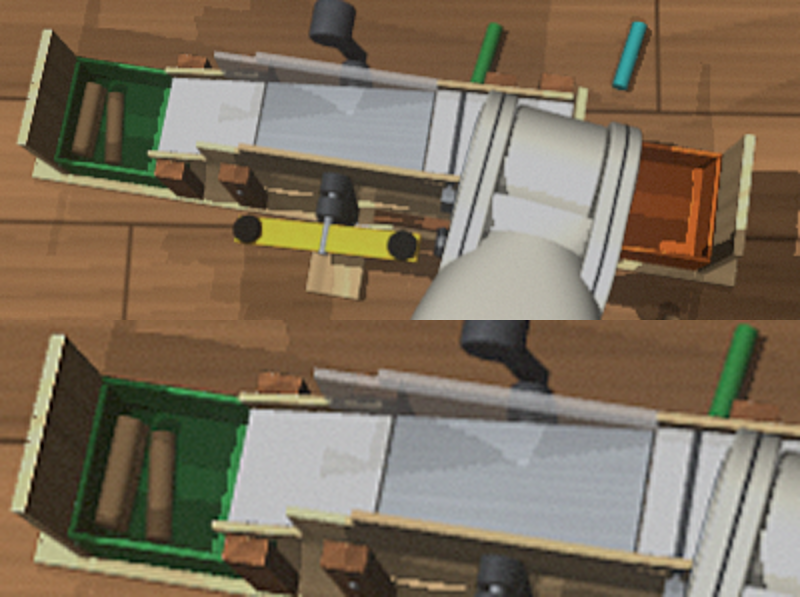

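servo_tool:
  moves:
    - {"tx": 0.0, "ty": 0.0, "tz": 0.0005, "wx": 0.0, "wy": 0.01, "wz": 0.0, "hand": 0.0}
    - {"tx": 0.0, "ty": 0.0, "tz": 0.0005, "wx": 0.0, "wy": 0.0, "wz": 0.0, "hand": 0.0}
    - {"tx": 0.0, "ty": 0.0, "tz": 0.0005, "wx": 0.0, "wy": 0.0, "wz": 0.0, "hand": 0.0}
    - {"tx": 0.0, "ty": 0.0, "tz": -0.02, "wx": 0.0, "wy": 0.0, "wz": 0.0, "hand": 0.0}
    - {"tx": 0.0, "ty": 0.0, "tz": -0.04, "wx": 0.0, "wy": 0.0, "wz": 0.0, "hand": 0.0}
    - {"tx": 0.04, "ty": 0.0, "tz": -0.02, "wx": 0.0, "wy": 0.0, "wz": 0.0, "hand": 0.0}
    - {"tx": 0.045, "ty": 0.0, "tz": 0.0, "wx": 0.0, "wy": 0.0, "wz": 0.0, "hand": 0.0}
    - {"tx": 0.045, "ty": -0.02, "tz": 0.0, "wx": 0.0, "wy": 0.0, "wz": 0.0, "hand": 0.0}
    - {"tx": 0.04, "ty": -0.02, "tz": 0.0, "wx": 0.0, "wy": 0.0, "wz": 0.0, "hand": 0.0}

```text
t: 7.8
position: [0.3466, -0.0646, 0.27]
tool_rot: [0.058, 0.998, 0.001, 0.009]
wrist_force: [0.6, -1.4, 0.8]
finger_gap: -0.0
```

```bash
python3 go.py;  python3 - <<'E'
from h import *
c=snap('top','top6');I=c['color'][:,:,::-1]
J=snap('side','side6')['color'][:,:,::-1]
cv2.imwrite('pics/c6.png',np.vstack([cv2.resize(I[110:270,70:470],(800,320)),cv2.resize(J[140:260,220:500],(800,280),interpolation=cv2.INTER_CUBIC)]))
for o in ['pad_left','pad_right','release_pad','dowel1']:
    for q in pinpoint(o,'top')[:5]: print(o,q,p3(c,*q['at']).round(3))
E
```

```text
7.8 [ 0.3466 -0.0646  0.27  ] -1.08933565290553e-05 F [ 0.57 -1.43  0.83]
[[-0.993, 0.115, 0.018], [0.115, 0.993, 0.0], [-0.018, 0.002, -1.0]]
pad_left {'at': [192.9, 222.6], 'score': 0.86} [0.556 0.202 0.159]
pad_left {'at': [271.8, 230.8], 'score': 0.49} [0.535 0.044 0.208]
pad_left {'at': [389.9, 321.3], 'score': 0.21} [ 0.374 -0.081  0.672]
pad_right {'at': [270.6, 231.2], 'score': 0.8} [0.534 0.046 0.207]
pad_right {'at': [238.7, 331.1], 'score': 0.33} [0.345 0.113 0.019]
release_pad {'at': [321.9, 234.2], 'score': 0.91} [ 0.533 -0.052  0.19 ]
release_pad {'at': [115.5, 170.2], 'score': 0.46} [0.689 0.397 0.05 ]
dowel1 {'at': [382.8, 137.3], 'score': 0.85} [ 0.79  -0.204  0.015]
dowel1 {'at': [313.2, 137.9], 'score': 0.71} [ 0.785 -0.043  0.017]
dowel1 {'at': [123.9, 176.6], 'score': 0.64} [0.68  0.384 0.031]
dowel1 {'at': [311.7, 294.9], 'score': 0.64} [ 0.426 -0.044  0.015]
dowel1 {'at': [115.6, 168.5], 'score': 0.54} [0.693 0.397 0.05 ]
```

View pics/c6.png

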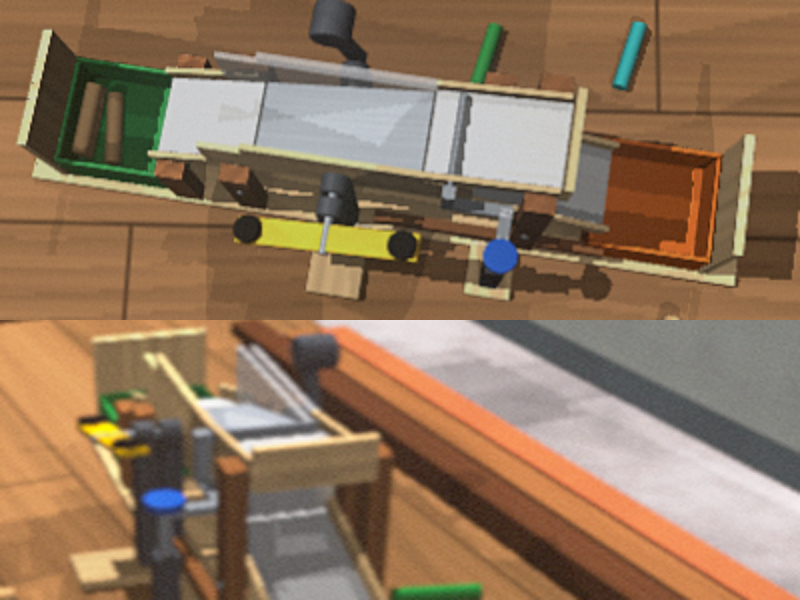

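```bash
python3 - <<'E'
from h import *
c=camera('wrist');s=sense()
print(c['world_from_camera'].round(3).tolist(),c['camera_matrix'].round(0).tolist(),s['position'],s['joint_positions'])
c=camera('top');I=c['color'][:,:,::-1]
cv2.imwrite('pics/c7.png',cv2.resize(I[130:210,75:185],(770,560),interpolation=cv2.INTER_CUBIC))
for v in (150,160,170,180,188): print(v,[tuple(p3(c,u,v)[1:].round(3).tolist()) for u in range(100,160,4)])
E
```

```text
[[0.118, -0.952, -0.282, 0.281], [0.993, 0.114, 0.031, -0.057], [0.003, -0.284, 0.959, 0.392], [0.0, 0.0, 0.0, 1.0]] [[335.0, 0.0, 275.0], [0.0, 335.0, 209.0], [0.0, 0.0, 1.0]] [ 0.349363   -0.06500372  0.27005913] [-0.42765044 -0.0952733  -0.32492086  1.32558007  0.0077732  -0.31078617]
150 [(0.417, 0.101), (0.417, 0.077), (0.411, 0.071), (0.409, 0.05), (0.408, 0.025), (0.402, 0.015), (0.391, 0.019), (0.383, 0.018), (0.372, 0.022), (0.362, 0.026), (0.353, 0.027), (0.342, 0.035), (0.331, 0.042), (0.321, 0.044), (0.296, 0.11)]
160 [(0.42, 0.087), (0.416, 0.075), (0.413, 0.059), (0.406, 0.052), (0.398, 0.05), (0.394, 0.034), (0.386, 0.033), (0.377, 0.033), (0.371, 0.02), (0.363, 0.018), (0.354, 0.016), (0.345, 0.016), (0.336, 0.017), (0.326, 0.017), (0.294, 0.111)]
170 [(0.423, 0.076), (0.417, 0.068), (0.414, 0.05), (0.404, 0.054), (0.397, 0.049), (0.394, 0.028), (0.384, 0.034), (0.374, 0.034), (0.37, 0.02), (0.362, 0.016), (0.352, 0.017), (0.343, 0.016), (0.334, 0.018), (0.302, 0.111), (0.292, 0.114)]
180 [(0.421, 0.075), (0.42, 0.053), (0.412, 0.052), (0.404, 0.049), (0.4, 0.033), (0.396, 0.017), (0.382, 0.034), (0.373, 0.034), (0.368, 0.019), (0.359, 0.019), (0.35, 0.018), (0.341, 0.018), (0.332, 0.019), (0.3, 0.111), (0.291, 0.115)]
188 [(0.421, 0.072), (0.419, 0.052), (0.42, 0.022), (0.413, 0.017), (0.403, 0.017), (0.394, 0.017), (0.381, 0.033), (0.372, 0.032), (0.368, 0.016), (0.358, 0.018), (0.349, 0.017), (0.34, 0.019), (0.304, 0.124), (0.294, 0.131), (0.285, 0.135)]
```

View pics/c7.png

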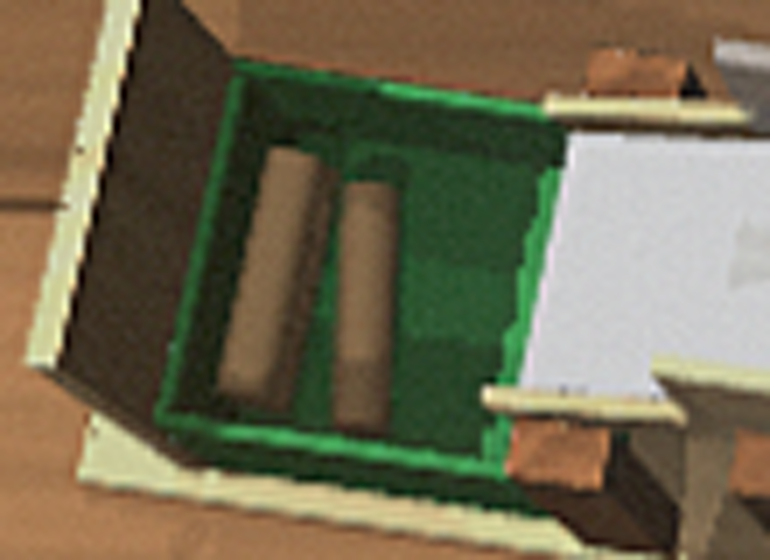

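servo_tool:
  moves:
    - {"tx": 0.0, "ty": 0.04, "tz": -0.02, "wx": 0.0, "wy": 0.0, "wz": 0.0, "hand": 0.0}
    - {"tx": 0.0, "ty": 0.045, "tz": -0.02, "wx": 0.0, "wy": 0.0, "wz": 0.0, "hand": 0.0}
    - {"tx": -0.01, "ty": 0.045, "tz": 0.0, "wx": 0.0, "wy": 0.0, "wz": 0.0, "hand": 0.0}
    - {"tx": -0.01, "ty": 0.045, "tz": 0.0, "wx": 0.0, "wy": 0.0, "wz": 0.0, "hand": 0.0}
    - {"tx": -0.01, "ty": 0.045, "tz": 0.0, "wx": 0.0, "wy": 0.0, "wz": 0.0, "hand": 0.0}
    - {"tx": -0.01, "ty": 0.045, "tz": 0.0, "wx": 0.0, "wy": 0.0, "wz": 0.0, "hand": 0.0}
    - {"tx": -0.01, "ty": 0.045, "tz": 0.0, "wx": 0.0, "wy": 0.0, "wz": 0.0, "hand": 0.0}
    - {"tx": -0.01, "ty": 0.045, "tz": 0.0, "wx": 0.0, "wy": 0.0, "wz": 0.0, "hand": 0.0}
    - {"tx": -0.01, "ty": 0.045, "tz": 0.0, "wx": 0.0, "wy": 0.0, "wz": 0.0, "hand": 0.0}
    - {"tx": -0.01, "ty": 0.045, "tz": 0.0, "wx": 0.0, "wy": 0.0, "wz": 0.0, "hand": 0.0}

```text
t: 9.2
position: [0.4891, 0.3884, 0.3078]
tool_rot: [0.058, 0.998, -0.0, 0.006]
wrist_force: [2.0, -0.5, 1.0]
finger_gap: -0.0001
```

servo_tool:
  moves:
    - {"tx": -0.01, "ty": 0.045, "tz": 0.0, "wx": 0.0, "wy": 0.0, "wz": 0.0, "hand": 0.0}
    - {"tx": 0.0, "ty": 0.03, "tz": 0.0, "wx": 0.0, "wy": 0.0, "wz": 0.0, "hand": 0.0}
    - {"tx": 0.0, "ty": 0.0, "tz": 0.0, "wx": 0.0, "wy": 0.0, "wz": 0.0, "hand": 0.0}

```text
t: 9.5
position: [0.5085, 0.4738, 0.3001]
tool_rot: [0.055, 0.998, -0.002, 0.003]
wrist_force: [-0.2, -0.6, -0.2]
finger_gap: 0.0002
```

```bash
python3 go.py;python3 -c "
from h import *
snap('wrist','w8')"
```

```text
9.5 [0.5085 0.4738 0.3001] 0.0002079922401310211 F [-0.16 -0.6  -0.22]
[[-0.994, 0.109, 0.005], [0.109, 0.994, -0.004], [-0.006, -0.004, -1.0]]
```

View pics/w8.png

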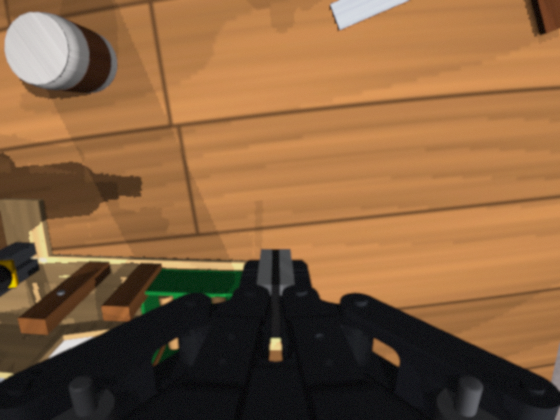

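servo_tool:
  moves:
    - {"tx": 0.0, "ty": 0.0, "tz": -0.01, "wx": 0.0, "wy": -0.14, "wz": 0.0, "hand": 0.0}
    - {"tx": 0.0, "ty": 0.0, "tz": 0.0, "wx": 0.0, "wy": -0.14, "wz": 0.0, "hand": 0.0}
    - {"tx": 0.0, "ty": 0.0, "tz": 0.0, "wx": 0.0, "wy": -0.14, "wz": 0.0, "hand": 0.0}
    - {"tx": 0.0, "ty": 0.0, "tz": 0.0, "wx": 0.0, "wy": 0.0, "wz": 0.0, "hand": 0.0}

```text
t: 9.95
position: [0.5092, 0.4719, 0.3035]
tool_rot: [0.053, 0.975, -0.017, 0.215]
wrist_force: [-0.4, -1.0, 0.0]
finger_gap: 0.0001
```

```bash
python3 go.py;python3 -c "
from h import *
snap('wrist','w9')"
```

```text
9.95 [0.5092 0.4719 0.3035] 9.474659745214604e-05 F [-0.39 -1.02  0.03]
[[-0.902, 0.111, 0.417], [0.096, 0.994, -0.057], [-0.421, -0.011, -0.907]]
```

View pics/w9.png

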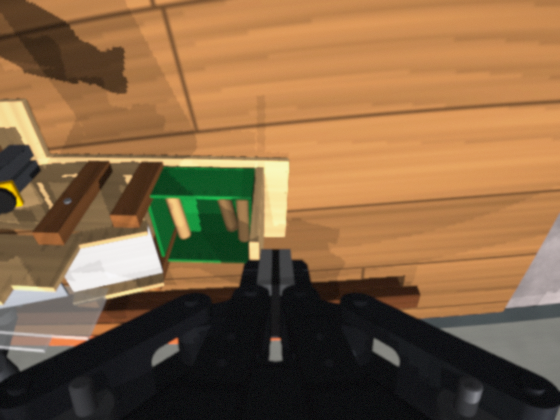

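```bash
python3 -c "
from h import *
c=camera('wrist');cv2.imwrite('pics/w10.png',cv2.resize(c['color'][150:275,130:300,::-1],(790,580),interpolation=cv2.INTER_CUBIC))
c=camera('top');I=c['color'];cv2.imwrite('pics/t10.png',cv2.resize(I[130:210,75:185,::-1],(770,560),interpolation=cv2.INTER_CUBIC))
for v in (160,170,180): print(v,[tuple(p3(c,u,v)[1:].round(3).tolist()) for u in range(104,132,4)])
"
```

```text
160 [(0.416, 0.075), (0.414, 0.057), (0.406, 0.052), (0.398, 0.05), (0.394, 0.036), (0.386, 0.03), (0.376, 0.035)]
170 [(0.416, 0.07), (0.414, 0.049), (0.404, 0.053), (0.397, 0.047), (0.395, 0.026), (0.383, 0.035), (0.375, 0.033)]
180 [(0.419, 0.055), (0.411, 0.054), (0.403, 0.05), (0.4, 0.032), (0.396, 0.016), (0.381, 0.035), (0.373, 0.032)]
```

View pics/w10.png

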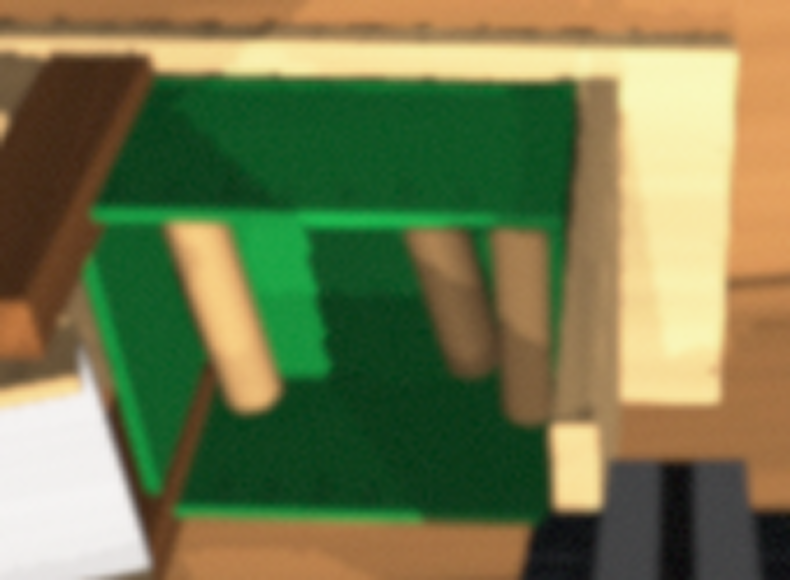

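View pics/t10.png

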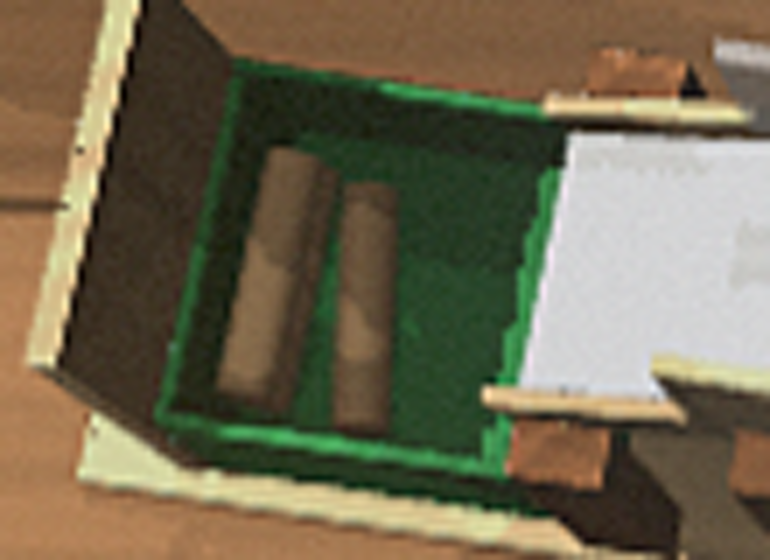

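```bash
python3 -c "
from station import *
print(finish_job(), sense()['t'])"
```

```text
the job is handed in; nothing more can be done
the job is handed in; nothing more can be done
```

The gate now feeds the left (green) box, and I believe all four dowels are in it. I handed the job in at about 10 s of the 38 s allowed.

**What I did:**
- I pressed the raised left pad until the gate fell over to its left-down stop.
- I then held the blue release pad at its bottom for about 2 s while the dowels rolled down, and let it come up.
- Contact force peaked briefly at about 25 N at the bottom of the press, then eased to 7–8 N for the hold.

**Last checks:**
- **Gate:** the left pad measured 0.159 m and the right pad about 0.208 m, so it lies at the opposite stop.
- **Release:** the pad was back at 0.190 m, its up height.
- **Dowels:** the feed lane and the orange box were empty. Three dowels show plainly in the green box, one of them near the chute and visible only to the wrist camera.
- **Fourth dowel:** I did not see it fully. I infer that it lies under the dowel by the end wall, because that one's top is at 0.052 m, which matches a stack of two, and the edge of a lower dowel shows beside it. The stack had not moved between pictures about 2 s apart.
- **Loose things:** I did not measure the tin, brush and hammer again. The arm passed well above them.

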